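# Sweep the steel nuts into the counting tray's trough and shut its lid

### The job

These nuts on the blue counting tray are for the vacuum chamber, where brass is not allowed: with the fingertips, sweep the three stainless steel nuts across the field into the trough, and leave the brass nut on the field. Then swing the grey lid all the way shut over the trough so that they stay in and stay clean. Only sweep and push, gently: do not pinch or pick up any nut, and do not disturb the vial, the loupe or the tweezers beside the tray.

Things in the scene. Friction and masses are not known exactly. Their poses are not given: they have to be found in the camera images.
- tray: Blue counting tray, 160 x 204 mm, fixed, yaw within 17 degrees. Origin on the bench under its middle; x along the trough (away from the robot at yaw 0), y from trough to pouring lip, z up. Sizes below in its frame, mm. A rim 3 thick, top z 34 (8 above the field), stands at both x ends and at the back (y 101 to 104); at the back a 36 wide pouring lip at x 0 interrupts it and runs on to y 129.
- field (a point): Middle of the flat sorting field (tray frame 0, 22, 26): x -77 to 77, y -56 to 101, top z 26. On the trough side it has no rim. The four nuts start on it, each in a lane of its own along y: lanes at x -54, -18, 18, 54 (to 3 mm), nuts at y -15 to 45, so none stands between another and the trough. Which nut has which lane varies.
- trough (a point): Middle of the trough's floor (tray frame 0, -80, 6). From the field's sharp edge at y -56 a steep slope falls 20 to the trough's floor at y -68; the trough spans x -77 to 77, y -96 to -56. Its outer wall (y -100 to -96, top z 30) carries the lid's hinge.
- tray_lid (a joint): Lid angle, rad: 0 = shut (level, top face z 32.5), 1.57 upright, stop at 2.2; starts open at 1.75 to 2.05, leaning away from the field. Hinge line along the tray's x at y -101.5, z 31.5. The stiff hinge lets the lid stay where it is left (about 0.5 N at the tab moves it), so once past upright it must still be pressed down to its stop.
- lid_tab (a point): Middle of the outer edge of the lid's thumb tab, 58.5 mm from the hinge line. The lid is a grey plate 148 long, 3 thick, reaching 48.5 from the hinge; the tab, 40 wide, stands in the middle of its free edge. Shut, it lies 2.5 mm above the field, overlapping it by 3 mm (13 mm at the tab).
- nut_a: Stainless steel (silver) M10 hex nut, 17 mm across flats, 20 mm across corners, 8 mm high, about 11 g. It starts lying flat on the sorting field. Origin at the centre of its underside; z is the axis of its hole.
- nut_b: Stainless steel (silver) M10 hex nut, 17 mm across flats, 20 mm across corners, 8 mm high, about 11 g. It starts lying flat on the sorting field. Origin at the centre of its underside; z is the axis of its hole.
- nut_c: Stainless steel (silver) M10 hex nut, 17 mm across flats, 20 mm across corners, 8 mm high, about 11 g. It starts lying flat on the sorting field. Origin at the centre of its underside; z is the axis of its hole.
- nut_brass: Brass (yellow) M10 hex nut, the same size as the steel ones; it must stay on the sorting field. Origin at the centre of its underside.
- vial: Screw-cap glass vial with blue cap, 22 mm in diameter, 58 mm high, standing loose behind the tray's pouring-lip side (about 65 mm beyond the back rim). Origin at the centre of its foot.
- loupe: Black stand loupe, 38 mm in diameter, 36 mm high, standing loose beyond the same side of the tray. Origin at the centre of its foot.
- tweezers: Steel tweezers, 126 mm long, 14 mm wide, 8 mm high, lying loose on the bench beyond the trough side of the tray, about 95 mm from its outer wall. Origin under their middle; they lie along their y.

How it is judged:
By the outcome, as a careful person would: the job done as asked, in the order asked, and still so for the second after the job is handed in, with the robot touching nothing.
It also fails if it takes over 51 s, if anything falls off the work surface, if the arm or the gripper's body presses on something with over 40 N, if the wrist force passes 120 N, or if a joint passes its speed limit or range.

### The arm

A 6-joint arm with a two-finger parallel gripper is mounted at the origin on the work surface; the furniture and walls round the work are solid. World frame = base frame: x ahead of the robot, y to its left, z up, the work surface at z = 0. Lengths are in m, angles in rad, forces in N, time in s.
With the tool pointing down it reaches from about 0.275 to 0.875 m from the base axis. Payload 12.5 kg.
Tool frame: the origin (TCP) lies at the very end of the fingers, on their centre line; the grasp point (between the pads) lies 19 mm behind it; z points along the fingers, y is the line along which they close (so a half turn about z gives the same grasp; the last joint's range is limited). The gripper opens to 85 mm and grips with 20 to 120 N. Pads are 22 mm wide; open, the fingers measure 114 mm over their backs; the gripper's body (76 mm by 85 mm) begins 54 mm behind the grasp point. The pads swing forward as they close: fully open they stand 13 mm farther back than shut.
Start: joints at [-1.264, 0.351, 1.652, -0, 1.139, -0.085], TCP at [0.21, -0.508, 0.231] pointing down, gripper open.
Joint ranges: [-2.75, 2.75], [-0.79, 2.1], [0.01, 2.65], [-1.57, 4.71], [0.07, 3.14], [-2.87, 2.87]. Speed limits (rad/s): [2.22, 2.22, 2.79, 3.14, 3.14, 3.14].

### API

Orientations are given as a unit quaternion [w, x, y, z].
In Python, from bench import manip, eyes, order, spotter gives the robot as it stands.
- The arm moves only by the shell command python3 -m handwheel 'ROWS' [OPENING] [FORCE]. ROWS is JSON, a list that holds one entry, the list of rows, each a list of 4 numbers: the shift along the world's x, y, z in cm, then the turn about the world's z in rad. A call has 1 to 10 rows; each row is the pose to reach, as a shift and turn from the pose commanded when the call began; what a row does not reach only later rows make up. A row lasts 1/12 s, in which the tool goes at most 41.7 mm and 7.16 degrees, less where a joint would pass 70% of its speed; a pose out of reach is approached as far as the arm can. A call with a gripper value outside its range is refused whole. OPENING is the opening, from 0 (shut) to 1 (fully open), set as the call begins (- or left out, the last holds). The fingers move at their own pace and stop on an object; FORCE is the grip in N (left out, the last holds). Time passes only in rows, so rows that repeat a pose let the fingers close. It gives the time, the measured TCP pose, the force, the opening and the grip force at its end, in the units of the state.
- manip.state(): the state, without advancing time (a new reading comes with each control period).
- eyes.camera(name): name is "scene" or "top"; returns a dict with "color" (420x560x3 uint8, red, green, blue), "depth" (420x560 float32, m along the optical axis (not along the pixel's ray), 0 where there is no reading), "intrinsics" (3x3 intrinsics, pixels), "rvec" (rotation vector, rad) and "tvec" (3), from world to camera coordinates, as OpenCV has them. Camera axes: x right, y down, z forward; pixel columns grow to the right and rows downward; lengths in m; the calibration is good to about 2 mm. A picture is of the moment at which its call begins.
- order.job_done(): hands the job in; it is judged then, once.
Trained networks look in the newest picture that a camera, given by its name, has taken for a name from the list of things; names that differ only in an ending like _2 or _b are one class to them, and where a whole thing is asked for, a point or a joint stands for the part that bears it (a point fixed in the world has none). Each returns a list of dicts, best first, with "score" (0 to 1); they miss things now and then, are a little off and sometimes report something else, mostly with a low value. They report only what shows in the picture. A call takes as long as a camera call.
- spotter.recognise(thing, camera): "xyz" ([x, y, z] in m, in world coordinates, good to about 4 mm: the middle of the surface that is visible of it).
- spotter.masks_of(thing, camera): "pixels" (420x560 bool, what is visible of it).
- spotter.tip_of(thing, camera): "xyz" ([x, y, z] in m, in world coordinates, good to about 4 mm: a listed point, or the origin of a listed thing).
The state is a dict: "time_s": time; "joint_positions": joint angles; "dq": joint speeds; "tau": joint torques, N m; "position": TCP position; "orientation": TCP orientation; "contact_force": force on the tool from outside, world axes, zero at the start; "wrist_torque": the same for the moment, N m; "gripper_width": opening from 0.0 (shut) to 1.0 (fully open); "finger_force": force on a finger pad.
Only numpy, scipy, OpenCV 4.12 (cv2) and the standard library are available. Lean on these libraries where they do the work, as an engineer would, in place of code of your own. Each camera call takes 0.05 s, during which the arm holds its last target. There are 200 camera calls.

## Working session

There is one attempt and no reset: what is moved stays moved. The work goes in short steps, Python scripts to look and compute and a shell command to move; the robot and the scene stay as the last step left them, time stands still between calls to the robot, and variables do not carry over. Pictures are saved under pics/ and viewed, at most 10 in all, crops included, and the job is handed in when it is done.

```bash
ls; mkdir -p pics; cat > h.py <<'E'
import numpy as np, cv2
from bench import manip, eyes, order, spotter
def cam(n):
    c=eyes.camera(n); c['R']=cv2.Rodrigues(np.array(c['rvec'],float))[0]; c['t']=np.array(c['tvec'],float).ravel(); c['K']=np.array(c['intrinsics']); return c
def world(c,uv,d):
    uv=np.atleast_2d(uv); d=np.atleast_1d(d)
    r=np.c_[uv,np.ones(len(uv))]@np.linalg.inv(c['K']).T*d[:,None]
    return (r-c['t'])@c['R']
def cloud(c,m):
    v,u=np.nonzero(m&(c['depth']>0)); return world(c,np.c_[u,v],c['depth'][v,u]),c['color'][v,u]
def save(c,n): cv2.imwrite('pics/'+n,c['color'][:,:,::-1])
E
python3 - <<'E'
from h import *
for n in('top','scene'):
    c=cam(n); save(c,n+'0.png')
    for t in ['tray','field','trough','tray_lid','lid_tab','nut_a','nut_brass','vial','loupe','tweezers']:
        print(n,t,[(np.round(r['xyz'],3).tolist(),round(r['score'],2)) for r in spotter.tip_of(t,n)] if t!='tray_lid' else '')
        if 'nut' in t:
            for r in spotter.masks_of(t,n):
                p,col=cloud(c,r['pixels']); print('  ',round(r['score'],2),len(p),np.round(np.median(p,0),4),col.mean(0).round())
print(manip.state())
E
```

```text
pics
top tray [([0.519, 0.046, 0.002], 0.67)]
top field [([0.494, -0.034, 0.007], 0.72), ([0.471, 0.089, 0.028], 0.69), ([0.524, 0.06, 0.03], 0.68)]
top trough [([0.492, -0.032, 0.004], 0.68), ([0.606, 0.198, 0.001], 0.32)]
top tray_lid 
top lid_tab [([0.482, -0.073, 0.088], 0.75)]
top nut_a [([0.573, 0.03, 0.025], 0.61), ([0.471, 0.089, 0.027], 0.5)]
top nut_brass [([0.496, 0.036, 0.026], 0.58)]
top vial [([0.506, 0.215, 0.002], 0.54), ([0.492, -0.036, 0.006], 0.27)]
top loupe [([0.605, 0.202, 0.0], 0.47)]
top tweezers [([0.442, -0.142, 0.002], 0.45)]
scene tray [([0.512, 0.044, 0.002], 0.87), ([0.498, 0.035, 0.026], 0.35)]
scene field [([0.522, 0.063, 0.025], 0.71)]
scene trough [([0.494, -0.033, 0.001], 0.68), ([0.493, 0.036, 0.028], 0.27)]
scene tray_lid 
scene lid_tab [([0.485, -0.075, 0.086], 0.68)]
scene nut_a [([0.54, 0.058, 0.026], 0.55), ([0.573, 0.037, 0.024], 0.39), ([0.472, 0.092, 0.025], 0.38)]
   0.64 59 [0.5427 0.0614 0.0321] [103. 106. 116.]
   0.51 68 [0.5761 0.0322 0.0325] [102. 106. 117.]
   0.4 380 [0.6106 0.1902 0.0223] [53. 52. 51.]
scene nut_brass [([0.499, 0.
[... 272 characters left out ...]
 'joint_positions': array([-1.26360014e+00,  3.50715244e-01,  1.65179740e+00, -5.46641098e-05,
        1.13910514e+00, -8.45719918e-02]), 'dq': array([-0.00072605,  0.00233552, -0.00123691, -0.00055829, -0.00015829,
       -0.00093361]), 'tau': array([-1.93485853e-04, -5.06036246e+01, -2.91653037e+01, -1.19820534e-04,
        5.78089330e-04,  1.87944960e-05]), 'position': array([ 0.21002366, -0.50830376,  0.23128219]), 'orientation': array([-9.73084676e-06,  9.80873753e-01,  1.94645009e-01, -2.60667003e-05]), 'contact_force': array([ 0.11279077, -0.39650448,  0.04735118]), 'wrist_torque': array([-0.03190434,  0.04876245, -0.03764705]), 'finger_force': 0.0, 'gripper_width': 1.001123651898831}
```

View images.

```bash
python3 - <<'E'
import cv2,numpy as np
a=cv2.imread('pics/top0.png');b=cv2.imread('pics/scene0.png')
cv2.imwrite('pics/a1.png',cv2.resize(a,(800,600),interpolation=cv2.INTER_CUBIC))
E
```

```text
(no output)
```

View pics/a1.png

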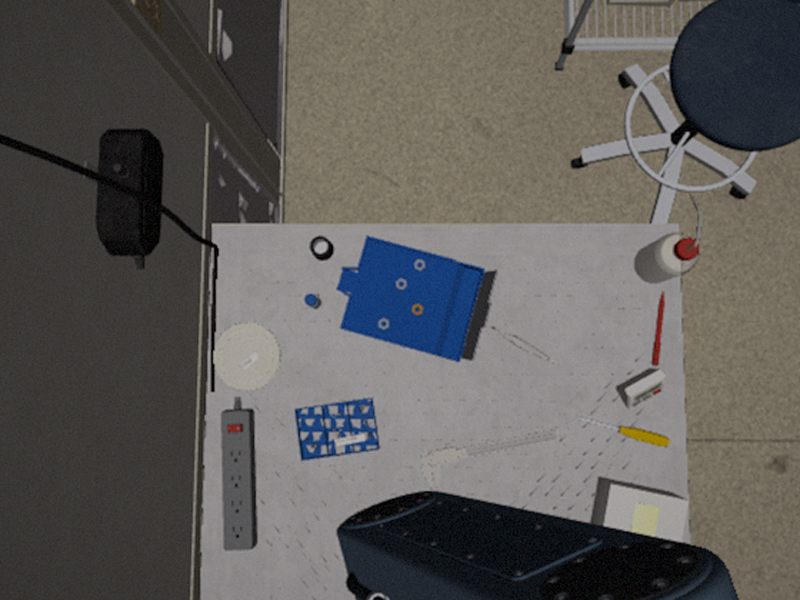

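View pics/scene0.png

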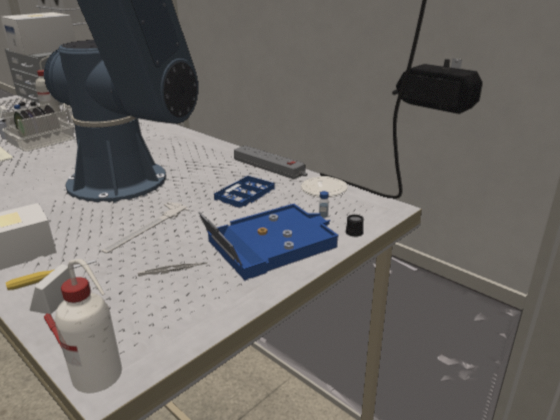

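```bash
cat > m.py <<'E'
from h import *
def onplane(c,uv,z):
    a=world(c,uv,np.ones(len(uv))); o=-c['R'].T@c['t']; d=a-o
    return o+d*((z-o[2])/d[:,2])[:,None]
def measure(n):
    c=cam(n); P,col=cloud(c,np.ones(c['depth'].shape,bool)); full=np.zeros(c['depth'].shape+(3,)); 
    v,u=np.nonzero(c['depth']>0); full[v,u]=P
    hsv=cv2.cvtColor(c['color'],cv2.COLOR_RGB2HSV)
    roi=(abs(full[...,0]-.52)<.16)&(abs(full[...,1]-.04)<.16)
    blue=roi&(hsv[...,0]>100)&(hsv[...,0]<125)&(hsv[...,1]>110)&(full[...,2]>.012)&(full[...,2]<.06)
    return c,full,hsv,roi,blue
def nuts(c,full,hsv,roi,blue,hull):
    inside=np.zeros(blue.shape,np.uint8); cv2.fillConvexPoly(inside,hull,1)
    m=((inside>0)&(hsv[...,1]<100)|((inside>0)&(hsv[...,0]<40))).astype(np.uint8)
    k,l,s,ce=cv2.connectedComponentsWithStats(m)
    for i in range(1,k):
        if 15<s[i,4]<400:
            ys,xs=np.nonzero(l==i); bb=np.array([[s[i,0]+(s[i,2]-1)/2,s[i,1]+(s[i,3]-1)/2]])
            yield s[i].tolist(), ce[i], onplane(c,ce[i][None],.034)[0], np.median(full[l==i],0), c['color'][l==i].mean(0)
E
python3 - <<'E'
from m import *
for n in('top','scene'):
    c,full,hsv,roi,blue=measure(n)
    top=blue&(full[...,2]>.02)
    q=full[top]; print(n,len(q),'field z',np.median(q[:,2]))
    k=cv2.morphologyEx(blue.astype(np.uint8),cv2.MORPH_OPEN,np.ones((25,25) if n=='top' else (9,9)))
    p=full[(k>0)&blue]; r=cv2.minAreaRect((p[:,:2]*1000).astype(np.float32)); print('rect',r)
    v,u=np.nonzero(blue); hull=cv2.convexHull(np.c_[u,v].astype(np.int32))
    for x in nuts(c,full,hsv,roi,blue,hull): print(x[0],x[1].round(1),x[2].round(4),x[3].round(4),x[4].round())
    g=np.nonzero(blue); print(c['K'].round(1).tolist())
E
```

```text
top 4727 field z 0.026161313798376284
rect ((0.0, 0.0), (0.0, 0.0), 0.0)
[290, 182, 8, 8, 41] [293.2 185.2] [0.5704 0.0337 0.034 ] [0.5707 0.0341 0.0333] [103. 109. 127.]
[277, 195, 8, 8, 44] [280.6 198.6] [0.5385 0.0635 0.034 ] [0.5384 0.0627 0.0335] [101. 108. 126.]
[325, 199, 13, 42, 61] [330.8 220.2] [ 0.4876 -0.0545  0.034 ] [ 0.4878 -0.0548  0.0379] [50. 52. 59.]
[288, 212, 9, 9, 53] [291.7 216.1] [0.497  0.0371 0.034 ] [0.4973 0.0364 0.032 ] [109.  87.  68.]
[265, 223, 8, 8, 42] [268.3 226.4] [0.4726 0.092  0.034 ] [0.4734 0.0927 0.0333] [102. 109. 128.]
[[478.0, 0.0, 279.9], [0.0, 478.0, 212.0], [0.0, 0.0, 1.0]]
scene 4018 field z 0.026448028428151298
rect ((525.1571655273438, 66.64095306396484), (205.1555938720703, 164.24343872070312), 73.8069839477539)
[269, 213, 9, 9, 61] [273. 217.] [0.4772 0.0899 0.034 ] [0.474  0.0931 0.0314] [102. 105. 116.]
[221, 221, 11, 6, 22] [227.2 224. ] [0.4302 0.0061 0.034 ] [0.3865 0.0397 0.003 ] [120. 124. 138.]
[257, 227, 11, 9, 79] [262.  230.8] [0.5015 0.0346 0.034 ] [0.4994 0.0368 0.0317] [105.  90.  78.]
[210, 228, 31, 37, 357] [224.3 244.1] [ 0.4854 -0.0485  0.034 ] [ 0.5111 -0.0697  0.0514] [59. 59. 63.]
[282, 229, 10, 9, 66] [287.1 233.1] [0.5438 0.0612 0.034 ] [0.5416 0.0642 0.0324] [104. 108. 120.]
[284, 241, 10, 9, 75] [288.4 244.8] [0.5752 0.0312 0.034 ] [0.5726 0.0334 0.032 ] [104. 108. 121.]
[[489.3, 0.0, 280.2], [0.0, 489.3, 212.1], [0.0, 0.0, 1.0]]
```

```bash
python3 - <<'E'
from m import *
c,full,hsv,roi,blue=measure('top')
k=cv2.morphologyEx(blue.astype(np.uint8),cv2.MORPH_CLOSE,np.ones((13,13)))
k=cv2.morphologyEx(k,cv2.MORPH_OPEN,cv2.getStructuringElement(cv2.MORPH_ELLIPSE,(25,25)))
p=full[(k>0)&blue]; r=cv2.minAreaRect((p[:,:2]*1000).astype(np.float32)); print('rect',r)
# profile along rect axes: refine from raw blue at percentiles
from scipy.optimize import minimize
v,u=np.nonzero((k>0)|blue); W=onplane(c,np.c_[u,v].astype(float),.030)[:,:2]
q=full[blue][:,:2]
def tf(q,th): return np.c_[q@[np.cos(th),np.sin(th)], q@[-np.sin(th),np.cos(th)]]
best=None
for th in np.radians(np.arange(-20,20,.25)):
    t=tf(q,th); h=[np.histogram(t[:,i],np.arange(-1,1,.002))[0].astype(float) for i in(0,1)]
    s=sum((np.diff(x)**2).sum() for x in h)
    if best is None or s>best[0]: best=(s,th)
th=best[1]; t=tf(q,th); print('yaw',np.degrees(th))
hx,ex=np.histogram(t[:,0],np.arange(.3,.8,.002)); hy,ey=np.histogram(t[:,1],np.arange(-.3,.2,.002))
ix=np.nonzero(hx>20)[0];iy=np.nonzero(hy>30)[0]
print('x',ex[ix[0]],ex[ix[-1]+1],'y',ey[iy[0]],ey[iy[-1]+1])
# slope edge: median z vs y
for y in np.arange(ey[iy[0]]-.004,ey[iy[0]]+.06,.003):
    m=(abs(t[:,1]-y)<.0015)
    if m.sum()>5: print(round(y,3),m.sum(),np.median(full[blue][m,2]).round(4))
N=np.array([[.5715,.0338],[.5398,.0627],[.4975,.0368],[.4735,.0925]])
print(tf(N,th).round(4))
for a in(tf(N,np.radians(d)) for d in(-13,-14,-15,-16,-17)): print(a.round(4).tolist())
E
```

```text
rect ((518.5348510742188, 54.705657958984375), (224.11825561523438, 160.12673950195312), 74.4568099975586)
yaw 0.25
x 0.4360000000000001 0.6080000000000003 y -0.023999999999999744 0.15400000000000041
-0.028 26 0.024
-0.025 29 0.0241
-0.022 54 0.0247
-0.019 59 0.0258
-0.016 49 0.0251
-0.013 48 0.0257
-0.01 83 0.0254
-0.007 86 0.0247
-0.004 63 0.0255
-0.001 70 0.026
0.002 112 0.0255
0.005 98 0.0263
0.008 70 0.026
0.011 70 0.026
0.014 134 0.0261
0.017 74 0.0268
0.02 70 0.0264
0.023 69 0.026
0.026 115 0.0264
0.029 56 0.0259
0.032 56 0.0268
0.035 73 0.0262
[[0.5716 0.0313]
 [0.5401 0.0603]
 [0.4977 0.0346]
 [0.4739 0.0904]]
[[0.5492, 0.1615], [0.5119, 0.1825], [0.4765, 0.1478], [0.4406, 0.1966]]
[[0.5463, 0.1711], [0.5086, 0.1914], [0.4738, 0.1561], [0.4371, 0.2043]]
[[0.5433, 0.1806], [0.5052, 0.2003], [0.471, 0.1643], [0.4334, 0.2119]]
[[0.54, 0.19], [0.5016, 0.2091], [0.4681, 0.1725], [0.4297, 0.2194]]
[[0.5366, 0.1994], [0.4979, 0.2178], [0.465, 0.1806], [0.4258, 0.2269]]
```

```bash
python3 - <<'E'
from m import *
def tf(q,th): return np.c_[q@[np.cos(th),np.sin(th)], q@[-np.sin(th),np.cos(th)]]
N=np.array([[.5715,.0338],[.5398,.0627],[.4975,.0368],[.4735,.0925]])
for n in('top','scene'):
    c,full,hsv,roi,blue=measure(n)
    q=full[blue|(roi&(full[...,2]<.02)&(full[...,2]>.004))]
    b=full[blue]
    for d in(-15,-15.5,-16):
        th=np.radians(d); t=tf(b,th)
        hx,ex=np.histogram(t[:,0],np.arange(.3,.8,.001)); ix=np.nonzero(hx>12)[0]
        print(n,d,'x',ex[ix[0]].round(4),ex[ix[-1]+1].round(4), 'mid lanes',tf(N,th)[:,0].mean().round(4))
    th=np.radians(-15.5); t=tf(q,th); xm=tf(N,th)[:,0].mean()
    s=abs(t[:,0]-xm)<.06
    print('edge',[(round(y,3),int((s&(abs(t[:,1]-y)<.001)).sum()),np.median(q[s&(abs(t[:,1]-y)<.001),2]).round(3) if (s&(abs(t[:,1]-y)<.001)).any() else 0) for y in np.arange(.06,.16,.002)])
    s&=abs(t[:,0]-xm)>.025; print('back',[(round(y,3),int((s&(abs(t[:,1]-y)<.001)).sum())) for y in np.arange(.27,.31,.002)])
    rs=spotter.tip_of('lid_tab',n); print(rs[0]['xyz'],tf(np.array([rs[0]['xyz'][:2]]),th))
print(tf(np.array([[.444,-.140],[.508,.214],[.607,.2]]),th))
E
```

```text
Traceback (most recent call last):
ValueError: matmul: Input operand 1 has a mismatch in its core dimension 0, with gufunc signature (n?,k),(k,m?)->(n?,m?) (size 2 is different from 3)
```

```bash
python3 - <<'E'
from m import *
def tf(q,th): q=q[:,:2]; return np.c_[q@[np.cos(th),np.sin(th)], q@[-np.sin(th),np.cos(th)]]
N=np.array([[.5715,.0338],[.5398,.0627],[.4975,.0368],[.4735,.0925]])
for n in('top','scene'):
    c,full,hsv,roi,blue=measure(n)
    q=full[blue|(roi&(full[...,2]<.02)&(full[...,2]>.004))]
    b=full[blue]
    for d in(-15,-15.5,-16):
        th=np.radians(d); t=tf(b,th)
        hx,ex=np.histogram(t[:,0],np.arange(.3,.8,.001)); ix=np.nonzero(hx>12)[0]
        print(n,d,'x',ex[ix[0]].round(4),ex[ix[-1]+1].round(4), 'mid lanes',tf(N,th)[:,0].mean().round(4))
    th=np.radians(-15.5); t=tf(q,th); xm=tf(N,th)[:,0].mean()
    s=abs(t[:,0]-xm)<.06
    print('edge',[(round(y,3),int((s&(abs(t[:,1]-y)<.001)).sum()),float(np.median(q[s&(abs(t[:,1]-y)<.001),2]).round(3)) if (s&(abs(t[:,1]-y)<.001)).any() else 0) for y in np.arange(.06,.14,.003)])
    s&=abs(t[:,0]-xm)>.025; print('back',[(float(round(y,3)),int((s&(abs(t[:,1]-y)<.001)).sum())) for y in np.arange(.27,.31,.002)])
    rs=spotter.tip_of('lid_tab',n); print(rs[0]['xyz'],tf(np.array([rs[0]['xyz'][:2]]),th))
print(tf(np.array([[.444,-.140],[.508,.214],[.607,.2]]),th))
E
```

```text
top -15 x 0.406 0.566 mid lanes 0.4882
top -15.5 x 0.405 0.564 mid lanes 0.4866
top -16 x 0.403 0.563 mid lanes 0.4848
edge [(np.float64(0.06), 0, 0), (np.float64(0.063), 0, 0), (np.float64(0.066), 0, 0), (np.float64(0.069), 0, 0), (np.float64(0.072), 0, 0), (np.float64(0.075), 0, 0), (np.float64(0.078), 7, 0.037), (np.float64(0.081), 43, 0.031), (np.float64(0.084), 49, 0.007), (np.float64(0.087), 34, 0.006), (np.float64(0.09), 30, 0.006), (np.float64(0.093), 35, 0.007), (np.float64(0.096), 34, 0.006), (np.float64(0.099), 32, 0.006), (np.float64(0.102), 37, 0.007), (np.float64(0.105), 31, 0.007), (np.float64(0.108), 38, 0.006), (np.float64(0.111), 35, 0.006), (np.float64(0.114), 39, 0.011), (np.float64(0.117), 40, 0.016), (np.float64(0.12), 41, 0.021), (np.float64(0.123), 42, 0.025), (np.float64(0.126), 45, 0.026), (np.float64(0.129), 44, 0.027), (np.float64(0.132), 43, 0.026), (np.float64(0.135), 43, 0.026), (np.float64(0.138), 42, 0.026)]
back [(0.27, 24), (0.272, 24), (0.274, 25), (0.276, 24), (0.278, 25), (0.28, 38), (0.282, 12), (0.284, 0), (0.286, 1), (0.288, 0), (0.29, 0), (0.
[... 790 characters left out ...]
, (np.float64(0.111), 30, 0.007), (np.float64(0.114), 62, 0.01), (np.float64(0.117), 74, 0.015), (np.float64(0.12), 73, 0.02), (np.float64(0.123), 61, 0.025), (np.float64(0.126), 33, 0.026), (np.float64(0.129), 28, 0.027), (np.float64(0.132), 31, 0.026), (np.float64(0.135), 38, 0.026), (np.float64(0.138), 35, 0.026)]
back [(0.27, 18), (0.272, 15), (0.274, 16), (0.276, 14), (0.278, 19), (0.28, 68), (0.282, 29), (0.284, 3), (0.286, 1), (0.288, 0), (0.29, 1), (0.292, 0), (0.294, 0), (0.296, 0), (0.298, 0), (0.3, 0), (0.302, 0), (0.304, 0), (0.306, 0), (0.308, 0)]
[0.4835, -0.0782, 0.0858] [[0.48681337 0.05385385]]
[[ 0.46526529 -0.01625442]
 [ 0.43233526  0.34197401]
 [ 0.53147601  0.35493978]]
```

```bash
cat > t.py <<'E'
from h import *
TH=np.radians(-15.5); X0,Y0=.486,.179
def t2w(x,y): X,Y=X0+x/1000,Y0+y/1000; return np.array([X*np.cos(TH)-Y*np.sin(TH), X*np.sin(TH)+Y*np.cos(TH)])
def w2t(p): return np.array([p[0]*np.cos(TH)+p[1]*np.sin(TH)-X0, -p[0]*np.sin(TH)+p[1]*np.cos(TH)-Y0])*1000
E
python3 - <<'E'
from t import *
for x,y in [(55.7,38),(55.7,-51),(17.4,57),(17.4,-51),(-54.4,68),(-54.4,-51)]: print(x,y,(t2w(x,y)*100).round(2), ((t2w(x,y)-[.21002,-.5083])*100).round(2))
E
python3 -m handwheel '[[[3,4,0,0.1],[6,7,0,0.2],[9,11,0,0.3],[12,14,0,0.4],[14,18,0,0.5],[17,21,0,0.6],[20,25,0,0.7],[22,28,0,0.8],[25,31,0,0.9],[26,34,0,0.908]]]' 0 20
```

```text
55.7 38 [58.    6.43] [37.   57.26]
55.7 -51 [55.62 -2.14] [34.62 48.69]
17.4 57 [54.82  9.29] [33.81 60.12]
17.4 -51 [51.93 -1.12] [30.93 49.71]
-54.4 68 [48.19 12.27] [27.19 63.1 ]
-54.4 -51 [45.01  0.8 ] [24.01 51.63]
time_s: 2.43
position: [0.4655, -0.1782, 0.2315]
orientation: [0.001, 0.794, 0.608, 0.0]
contact_force: [0.2, -1.2, -0.0]
gripper_width: 0.003
finger_force: 0.0
```

```bash
python3 -m handwheel '[[[2,4,0,0],[4,8,0,0],[6,12,-2,0],[8,16,-5,0],[9.5,20,-8,0],[11,23.3,-11,0],[11,23.3,-14,0],[11,23.3,-16,0],[11,23.3,-16.5,0],[11,23.3,-16.5,0]]]' && python3 - <<'E'
from t import *
s=manip.state(); print(s['position'],w2t(s['position']),s['orientation'].round(3),s['time_s'])
c=cam('scene'); cv2.imwrite('pics/s1.png',cv2.resize(c['color'][170:290,180:360,::-1],(720,480),interpolation=cv2.INTER_CUBIC))
E
```

```text
time_s: 3.27
position: [0.5725, 0.0535, 0.0645]
orientation: [-0.001, 0.796, 0.606, -0.002]
contact_force: [0.6, -0.3, 0.3]
gripper_width: 0.001
finger_force: 0.0
[0.57251363 0.0534871  0.06448162] [51.39776289 25.5394063 ] [-0.001  0.796  0.606 -0.002] 3.2667
```

View pics/s1.png

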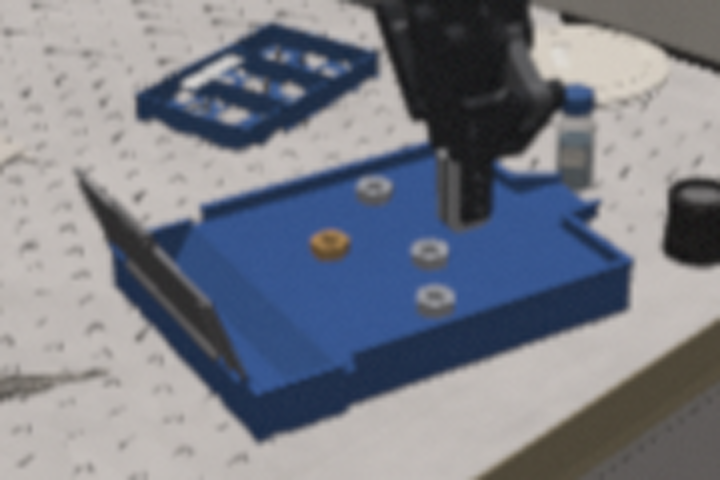

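```bash
python3 -m handwheel '[[[0.75,1.1,0,0],[0.75,1.1,-1.5,0],[0.75,1.1,-2.5,0],[0.75,1.1,-3,0],[0.75,1.1,-3.4,0],[0.75,1.1,-3.4,0],[0.75,1.1,-3.4,0]]]' && python3 - <<'E'
from t import *
s=manip.state(); print(s['position'],w2t(s['position']),s['orientation'].round(3),s['contact_force'].round(2))
for x in(55.7,17.4,-54.4): print([(t2w(x,y)*100-s['position'][:2]*100).round(2).tolist() for y in (20,-51,-55)])
E
```

```text
time_s: 3.9
position: [0.5816, 0.0642, 0.0328]
orientation: [0.0, 0.796, 0.605, 0.0]
contact_force: [-0.3, 0.3, 1.1]
gripper_width: 0.001
finger_force: 0.0
[0.5816108  0.0641973  0.03277142] [57.30189414 38.29120309] [0.    0.796 0.605 0.   ] [-0.29  0.26  1.09]
[[-0.64, -1.72], [-2.54, -8.56], [-2.65, -8.95]]
[[-4.33, -0.7], [-6.23, -7.54], [-6.34, -7.92]]
[[-11.25, 1.22], [-13.15, -5.62], [-13.26, -6.0]]
```

```bash
python3 -m handwheel '[[[-0.15,0,0,0],[-0.15,0,-0.1,0],[-0.15,0,-0.1,0]]]'
```

```text
time_s: 4.15
position: [0.5799, 0.0644, 0.0315]
orientation: [0.0, 0.796, 0.605, 0.0]
contact_force: [-0.5, -0.1, 0.3]
gripper_width: 0.001
finger_force: 0.0
```

```bash
python3 -m handwheel '[[[0,0,-0.25,0],[-0.13,-0.48,-0.25,0],[-0.27,-0.96,-0.25,0],[-0.4,-1.45,-0.25,0],[-0.56,-2.02,-0.25,0],[-0.72,-2.6,-0.25,0],[-0.88,-3.18,-0.25,0],[-1.04,-3.76,-0.25,0],[-1.2,-4.34,-0.25,0],[-1.36,-4.9,-0.25,0]]]'; python3 -m handwheel '[[[-0.15,-0.53,0,0],[-0.29,-1.06,0,0],[-0.44,-1.59,0,0],[-0.59,-2.12,0,0],[-0.73,-2.65,0,0],[-0.88,-3.18,0,0],[-1.0,-3.6,0,0],[-1.07,-3.9,0,0],[-1.07,-3.9,0,0]]]'; python3 - <<'E'
from t import *
s=manip.state(); print(s['position'],w2t(s['position']))
c=cam('scene'); cv2.imwrite('pics/s2.png',cv2.resize(c['color'][170:290,180:360,::-1],(720,480),interpolation=cv2.INTER_CUBIC))
E
```

```text
time_s: 4.98
position: [0.5661, 0.0147, 0.0288]
orientation: [0.0, 0.796, 0.605, 0.0]
contact_force: [0.1, 0.1, -0.2]
gripper_width: 0.001
finger_force: 0.1
time_s: 5.73
position: [0.5555, -0.0242, 0.0288]
orientation: [0.0, 0.796, 0.605, -0.0]
contact_force: [-0.2, -0.7, -0.1]
gripper_width: -0.002
finger_force: 0.0
[ 0.55550024 -0.02420351  0.02881052] [ 55.76505326 -53.8722566 ]
```

View pics/s2.png

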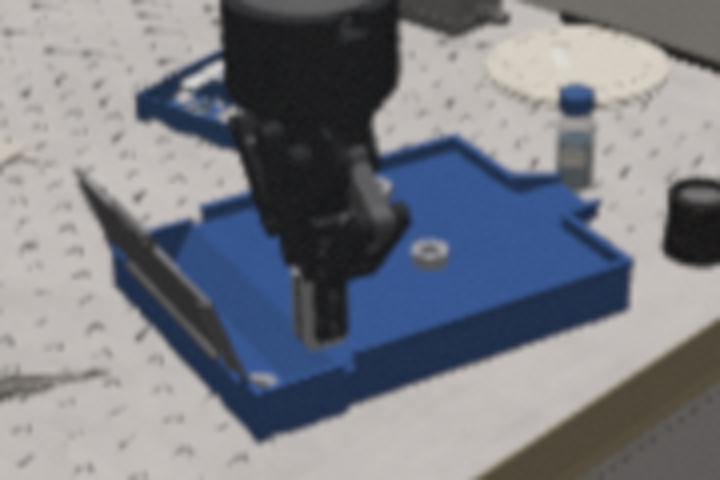

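```bash
python3 -m handwheel '[[[0,0,3,0],[-0.1,3,3,0],[-0.3,6,3,0],[-0.6,9,3,0],[-0.73,11.7,3,0],[-0.73,11.7,3,0],[-0.73,11.7,1.5,0],[-0.73,11.7,0.5,0],[-0.73,11.7,0,0],[-0.73,11.7,0,0]]]'; python3 -c "
from t import *
s=manip.state(); print(s['position'],w2t(s['position']),(t2w(17.4,-54)-s['position'][:2])*100)"
```

```text
time_s: 6.62
position: [0.5475, 0.093, 0.0275]
orientation: [-0.001, 0.796, 0.605, -0.001]
contact_force: [0.0, -0.4, -0.9]
gripper_width: 0.005
finger_force: 0.0
[0.54754453 0.09295557 0.02751404] [16.7892916  56.89972549] [ -2.90481653 -10.70295575]
```

```bash
python3 -m handwheel '[[[-0.1,-0.5,0.05,0],[-0.27,-1.0,0.05,0],[-0.41,-1.5,0.05,0],[-0.56,-2.08,0.05,0],[-0.72,-2.66,0.05,0],[-0.88,-3.24,0.05,0],[-1.04,-3.82,0.05,0],[-1.2,-4.4,0.05,0],[-1.35,-4.98,0.05,0],[-1.5,-5.5,0.05,0]]]'; python3 -m handwheel '[[[-0.15,-0.57,0,0],[-0.31,-1.14,0,0],[-0.46,-1.71,0,0],[-0.62,-2.28,0,0],[-0.77,-2.85,0,0],[-0.93,-3.42,0,0],[-1.08,-4.0,0,0],[-1.24,-4.6,0,0],[-1.38,-5.15,0,0],[-1.38,-5.15,0,0]]]'; python3 - <<'E'
from t import *
s=manip.state(); print(s['position'],w2t(s['position']))
print((t2w(-54.4,68)-s['position'][:2])*100)
E
```

```text
time_s: 7.45
position: [0.5331, 0.0377, 0.0293]
orientation: [0.0, 0.796, 0.605, -0.0]
contact_force: [-0.5, -0.3, 0.6]
gripper_width: 0.001
finger_force: 0.0
time_s: 8.28
position: [0.5193, -0.0141, 0.0293]
orientation: [-0.0, 0.796, 0.605, -0.0]
contact_force: [-0.2, -0.1, -0.7]
gripper_width: -0.001
finger_force: 0.0
[ 0.51925458 -0.01408764  0.02928346] [ 18.13428595 -53.81053134]
[-3.73437983 13.67642823]
```

```bash
python3 -m handwheel '[[[0,0,3.5,0],[-0.8,3,3.5,0],[-1.7,6,3.5,0],[-2.6,9.5,3.5,0],[-3.4,12.5,3.5,0],[-3.73,13.7,3.5,0],[-3.73,13.7,3,0],[-3.73,13.7,1.5,0],[-3.73,13.7,0.3,0],[-3.73,13.7,0,0]]]'; python3 -m handwheel '[[[0,0,0,0]]]'; python3 - <<'E'
from t import *
s=manip.state(); print(s['position'],w2t(s['position']),(t2w(-54.4,-54)-s['position'][:2])*100)
from m import *
for n in('top','scene'):
    c,full,hsv,roi,blue=measure(n)
    v,u=np.nonzero(blue); hull=cv2.convexHull(np.c_[u,v].astype(np.int32))
    for x in nuts(c,full,hsv,roi,blue,hull): print(x[0],w2t(x[3]).round(1),x[3].round(4),x[4].round())
E
```

```text
time_s: 9.12
position: [0.4816, 0.1229, 0.0276]
orientation: [-0.0, 0.796, 0.605, -0.001]
contact_force: [-1.3, 0.2, -0.3]
gripper_width: -0.003
finger_force: 0.0
time_s: 9.2
position: [0.482, 0.123, 0.0285]
orientation: [-0.0, 0.796, 0.605, -0.001]
contact_force: [-0.1, -0.8, -0.1]
gripper_width: -0.0
finger_force: 0.0
[0.48195464 0.12300723 0.02846318] [-54.44607898  68.3302868 ] [ -3.26469441 -11.78935038]
[326, 194, 8, 8, 40] [ 51.6 -86.3] [ 0.5429 -0.0543  0.0123] [117. 124. 144.]
[326, 201, 11, 40, 58] [  -2.9 -100.6] [ 0.4864 -0.0536  0.0376] [59. 60. 68.]
[322, 210, 8, 8, 42] [ 12.5 -85.1] [ 0.5055 -0.0427  0.013 ] [115. 122. 144.]
[288, 212, 9, 9, 54] [-16.5 -11.1] [0.4973 0.0364 0.0322] [122.  98.  79.]
[280, 205, 12, 11, 108] [-43.4  62.4] [0.491  0.1144 0.0445] [51. 52. 56.]
[298, 206, 20, 8, 53] [-83.9 146.1] [0.4744 0.2058 0.0024] [147. 150. 162.]
[269, 213, 9, 9, 61] [-54.1  37. ] [0.4739 0.0927 0.0318] [105. 109. 121.]
[326, 222, 10, 11, 40] [ 10.8 141.9] [0.5645 0.1765 0.0041] [143. 145. 154.]
[257, 227, 11, 9, 79] [-15.4 -10.5] [0.4985 0.0367 0.0319] [109.  93.  81.]
```

Two steel nuts lie on the trough floor and the brass is untouched. Next I sweep the third.

```bash
python3 -m handwheel '[[[-0.13,-0.48,0.05,0],[-0.27,-0.96,0.05,0],[-0.41,-1.5,0.05,0],[-0.57,-2.08,0.05,0],[-0.74,-2.66,0.05,0],[-0.9,-3.24,0.05,0],[-1.06,-3.82,0.05,0],[-1.22,-4.4,0.05,0],[-1.38,-4.98,0.05,0],[-1.54,-5.56,0.05,0]]]'; python3 -m handwheel '[[[-0.17,-0.6,0,0],[-0.33,-1.2,0,0],[-0.5,-1.8,0,0],[-0.67,-2.4,0,0],[-0.83,-3.0,0,0],[-1.0,-3.6,0,0],[-1.17,-4.2,0,0],[-1.33,-4.8,0,0],[-1.5,-5.4,0,0],[-1.65,-5.95,0,0]]]';python3 -m handwheel '[[[-0.08,-0.27,0,0],[-0.08,-0.27,0,0],[0,0,2,0],[0,1,5,0],[0,2,8,0],[0,3,10,0],[0,3,10,0]]]'; python3 - <<'E'
from t import *
s=manip.state(); print(s['position'],w2t(s['position']))
from m import *
for n in('top','scene'):
    c,full,hsv,roi,blue=measure(n); save(c,n+'3.png')
    v,u=np.nonzero(blue); hull=cv2.convexHull(np.c_[u,v].astype(np.int32))
    for x in nuts(c,full,hsv,roi,blue,hull): print(x[0],w2t(x[3]).round(1),x[3].round(4),x[4].round())
cv2.imwrite('pics/s3.png',cv2.resize(c['color'][150:290,160:360,::-1],(800,560),interpolation=cv2.INTER_CUBIC))
E
```

```text
time_s: 10.13
position: [0.4666, 0.0676, 0.0298]
orientation: [-0.0, 0.796, 0.605, -0.0]
contact_force: [-0.3, 0.5, 0.6]
gripper_width: -0.004
finger_force: 0.1
time_s: 10.97
position: [0.4501, 0.0081, 0.0298]
orientation: [0.0, 0.796, 0.605, -0.0]
contact_force: [0.2, 0.7, 0.1]
gripper_width: 0.002
finger_force: 0.0
time_s: 11.55
position: [0.4522, 0.04, 0.1334]
orientation: [0.002, 0.796, 0.606, 0.003]
contact_force: [1.1, 0.4, 0.3]
gripper_width: 0.001
finger_force: 0.0
[0.45215973 0.04003044 0.13336624] [-60.98278061 -19.59101855]
[298, 206, 20, 8, 53] [-83.5 147.2] [0.4751 0.2068 0.0019] [144. 146. 159.]
[221, 221, 11, 6, 22] [-123.8  -36.3] [0.3871 0.0407 0.0027] [123. 127. 140.]
[326, 222, 10, 11, 34] [  9.2 142.8] [0.5631 0.1777 0.0044] [136. 139. 150.]
[257, 227, 11, 9, 79] [-15.8  -9.8] [0.4983 0.0374 0.0315] [107.  91.  80.]
[210, 228, 39, 39, 397] [  28.  -107.1] [ 0.5145 -0.0681  0.0487] [64. 65. 70.]
```

View pics/s3.png

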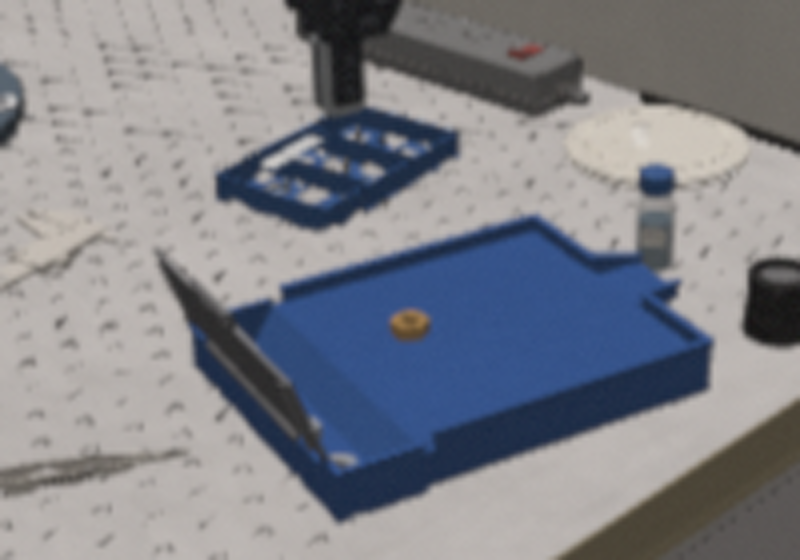

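```bash
python3 -m handwheel '[[[1,-3,0.5,0],[2,-6,0.5,0],[2.3,-9,0.5,0],[2.2,-12,0.5,0],[2,-14,0,0],[1.9,-14.4,0,0],[1.9,-14.4,0,0]]]'; python3 - <<'E'
from t import *
s=manip.state(); p=s['position']; print(p,w2t(p))
for y in (-155,-151,-113.5,-101,-89,-79,-71.5,-66,-64.8,-64.5): print(y,((t2w(0,y)-p[:2])*100).round(2))
from m import *
c,full,hsv,roi,blue=measure('top')
v,u=np.nonzero(blue); hull=cv2.convexHull(np.c_[u,v].astype(np.int32))
for x in nuts(c,full,hsv,roi,blue,hull): print(x[0],w2t(x[3]).round(1),x[3].round(4),x[4].round())
cv2.imwrite('pics/t4.png',cv2.resize(c['color'][140:280,220:420,::-1],(800,560),interpolation=cv2.INTER_CUBIC))
E
```

```text
time_s: 12.23
position: [0.4683, -0.106, 0.1285]
orientation: [-0.001, 0.797, 0.604, -0.001]
contact_force: [-0.1, 0.1, 0.6]
gripper_width: -0.001
finger_force: 0.0
[ 0.46832732 -0.10604981  0.12846632] [  -6.36495699 -156.03779319]
-155 [ 0.64 -0.07]
-151 [0.75 0.32]
-113.5 [1.75 3.93]
-101 [2.08 5.13]
-89 [2.4  6.29]
-79 [2.67 7.25]
-71.5 [2.87 7.98]
-66 [3.02 8.51]
-64.8 [3.05 8.62]
-64.5 [3.06 8.65]
[326, 194, 8, 8, 40] [ 51.5 -86.6] [ 0.5426 -0.0546  0.0121] [118. 125. 145.]
[325, 199, 13, 42, 60] [  -4.2 -100.4] [ 0.4853 -0.053   0.0384] [59. 61. 69.]
[322, 210, 8, 8, 42] [ 13.6 -86. ] [ 0.5063 -0.0439  0.0136] [116. 123. 145.]
[288, 212, 9, 9, 54] [-16.3 -11. ] [0.4975 0.0364 0.0319] [123.  99.  79.]
[314, 238, 8, 8, 40] [-57.  -85.5] [ 0.4384 -0.0245  0.0133] [116. 124. 147.]
```

View pics/t4.png

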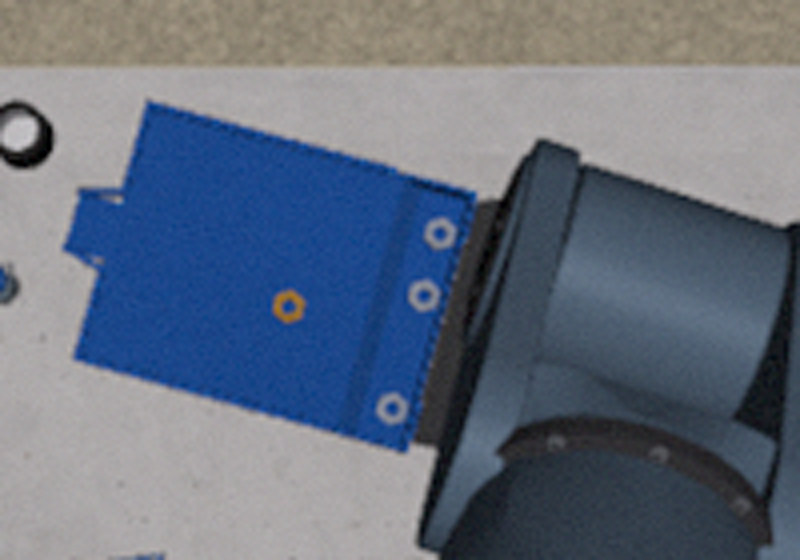

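```bash
python3 -m handwheel '[[[0.64,-0.1,-2,0],[0.64,-0.1,-4,0],[0.64,-0.1,-5.2,0],[0.64,-0.1,-5.2,0],[0.8,0.6,-5.2,0],[1.0,1.3,-5.2,0],[1.2,2.0,-5.1,0],[1.4,2.7,-5.0,0],[1.6,3.4,-4.95,0],[1.75,3.9,-4.95,0]]]'; python3 -c "
from t import *
s=manip.state(); p=s['position']; print(p,w2t(p))
c=cam('top')
for y,z in ((-101,78),(-89,73.5),(-79,66),(-71.5,56.5),(-66,45),(-64.8,36.7),(-64.5,32.5)): print(((t2w(0,y)-p[:2])*100).round(2),round(z/10-p[2]*100,2))
print([r['xyz'] for r in spotter.tip_of('lid_tab','top')])
cam('scene');print([r['xyz'] for r in spotter.tip_of('lid_tab','scene')])
"
```

```text
time_s: 13.12
position: [0.4873, -0.0653, 0.0809]
orientation: [0.0, 0.796, 0.605, 0.0]
contact_force: [-0.5, -0.9, 0.3]
gripper_width: -0.003
finger_force: 0.2
[ 0.48731164 -0.06525886  0.08086904] [   1.02800737 -111.65704882]
[0.19 1.05] -0.29
[0.51 2.21] -0.74
[0.77 3.17] -1.49
[0.97 3.9 ] -2.44
[1.12 4.43] -3.59
[1.15 4.54] -4.42
[1.16 4.57] -4.84
[[0.5114, 0.2124, -0.0002]]
[[0.4894, -0.0588, 0.0916]]
```

```bash
python3 -m handwheel '[[[0.1,0.5,-0.15,0],[0.19,1.05,-0.3,0],[0.35,1.6,-0.5,0],[0.5,2.2,-0.75,0],[0.64,2.7,-1.1,0],[0.77,3.2,-1.5,0],[0.87,3.55,-1.95,0],[0.97,3.9,-2.45,0],[1.05,4.2,-3.0,0],[1.1,4.4,-3.5,0]]]'; python3 -c "
from t import *
s=manip.state(); p=s['position']; print(p,w2t(p),s['contact_force'])
cam('scene');print([r['xyz'] for r in spotter.tip_of('lid_tab','scene')])
"
```

```text
time_s: 14.15
position: [0.4978, -0.0219, 0.0446]
orientation: [-0.0, 0.796, 0.605, -0.0]
contact_force: [-0.1, 0.7, -0.1]
gripper_width: 0.003
finger_force: 0.2
[ 0.49777884 -0.02189214  0.04457395] [ -0.47473265 -67.07032867] [-0.14030041  0.65245037 -0.14464832]
[[0.5031, -0.0046, 0.0448], [0.6067, 0.2, 0.0033]]
```

```bash
python3 -m handwheel '[[[0.05,0.2,-0.3,0],[0.05,0.2,-0.6,0],[0.05,0.2,-0.8,0],[0.05,0.2,-1.0,0],[0.05,0.2,-1.1,0],[0.05,0.2,-1.2,0],[0.05,0.2,-1.2,0]]]'; python3 -m handwheel '[[[0,0,-0.05,0],[0,0,-0.1,0],[0,0,-0.1,0]]]'
```

```text
time_s: 14.83
position: [0.4982, -0.0203, 0.0332]
orientation: [-0.0, 0.796, 0.605, -0.0]
contact_force: [0.1, 0.2, -0.0]
gripper_width: 0.003
finger_force: 0.0
time_s: 15.08
position: [0.4983, -0.0203, 0.0323]
orientation: [0.0, 0.796, 0.605, 0.0]
contact_force: [-1.2, 0.6, -0.8]
gripper_width: 0.004
finger_force: 0.0
```

Next I press down in small steps until the force shows the stop.

```bash
for i in 1 2 3; do python3 -m handwheel '[[[0,0,-0.05,0],[0,0,-0.05,0],[0,0,-0.05,0]]]' | grep -E 'posi|cont'; done
```

```text
position: [0.4984, -0.0203, 0.032]
contact_force: [-1.2, -0.3, 4.0]
position: [0.4984, -0.0203, 0.0319]
contact_force: [-2.8, -0.0, 11.3]
position: [0.4985, -0.0203, 0.0317]
contact_force: [-5.3, -0.3, 16.4]
```

Contact is solid: the force rises while the position holds, so the lid is at its stop. I back straight up, move clear and check.

```bash
python3 -m handwheel '[[[0,0,0.3,0],[0,0,1.5,0],[0,0,4,0],[0,0,8,0],[0,-3,12,0],[-1,-6.5,15,0],[-2,-10,15,0],[-4,-13.5,15,0],[-6,-17,15,0],[-8,-20,15,0]]]'; python3 -m handwheel '[[[-3,-4,0,0],[-6,-8,0,0],[-8,-12,0,0],[-8,-12,0,0]]]'; python3 - <<'E'
from m import *; from t import *
for n in('top','scene'):
    c,full,hsv,roi,blue=measure(n)
    v,u=np.nonzero(blue); hull=cv2.convexHull(np.c_[u,v].astype(np.int32))
    for x in nuts(c,full,hsv,roi,blue,hull): print(x[0],w2t(x[3]).round(1),x[4].round())
    tx=(full[...,0]-.0)*np.cos(TH)+full[...,1]*np.sin(TH)-X0; ty=-full[...,0]*np.sin(TH)+full[...,1]*np.cos(TH)-Y0
    print(n,'lid z by y',[(y,float(np.median(full[(c['depth']>0)&(abs(tx)<(.06 if y<-60 else .015))&(abs(ty-y/1000)<.003),2]).round(4))) for y in(-95,-85,-75,-65,-56,-48)])
    for o in('vial','loupe','tweezers'): print(o,[np.round(r['xyz'],3).tolist() for r in spotter.tip_of(o,n)][:1])
    a=c['color'][140:280,220:420] if n=='top' else c['color'][150:290,160:360]
    cv2.imwrite(f'pics/{n}5.png',cv2.resize(a[:,:,::-1],(600,420),interpolation=cv2.INTER_CUBIC))
E
```

```text
time_s: 16.67
position: [0.4173, -0.222, 0.1811]
orientation: [0.0, 0.796, 0.605, 0.0]
contact_force: [0.7, -0.5, -0.8]
gripper_width: -0.004
finger_force: 0.0
time_s: 17.0
position: [0.3361, -0.3433, 0.1809]
orientation: [0.0, 0.797, 0.604, -0.0]
contact_force: [0.8, 1.0, -0.0]
gripper_width: 0.0
finger_force: 0.0
[242, 168, 14, 19, 97] [ 41.4 114.1] [138. 136. 140.]
[236, 203, 9, 23, 105] [-37.3 116.5] [137. 135. 140.]
[288, 212, 9, 9, 54] [-16.4 -11. ] [106.  85.  67.]
top lid z by y [(-95, 0.0319), (-85, 0.0319), (-75, 0.0324), (-65, 0.0315), (-56, 0.032), (-48, 0.0324)]
vial [[0.509, 0.212, -0.002]]
loupe [[0.607, 0.201, 0.003]]
tweezers [[0.442, -0.14, 0.001]]
[257, 227, 11, 9, 79] [-15.3 -10.8] [104.  89.  78.]
scene lid z by y [(-95, 0.0323), (-85, 0.0325), (-75, 0.0323), (-65, 0.032), (-56, 0.0322), (-48, 0.0325)]
vial [[0.442, -0.138, -0.001]]
loupe [[0.607, 0.2, 0.004]]
tweezers [[0.444, -0.137, 0.001]]
```

View pics/scene5.png

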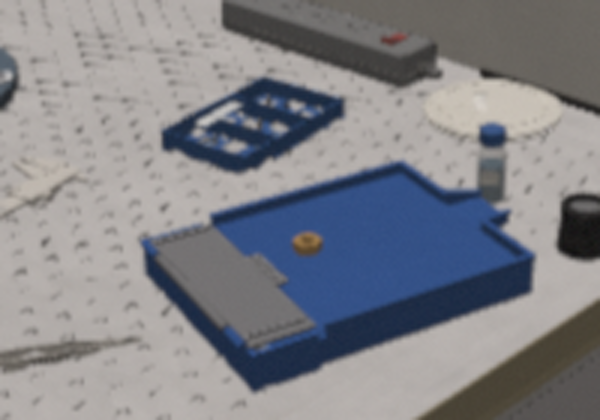

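View pics/top5.png

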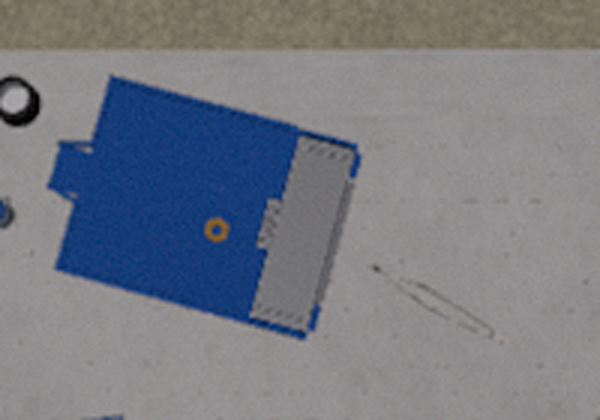

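Both views show the lid shut and level at z of about 32 mm. The brass nut is on the field ((307,243) scene, (216,230) top), and the vial, loupe and tweezers have not moved.

```bash
python3 -c "
from bench import order; print(order.job_done())"
```

```text
the job is handed in; nothing more can be done
None
```

The job is handed in: all three steel nuts are in the trough with the lid fully shut, the brass nut is still on the field, nothing beside the tray was disturbed, and the clock read about 17 s of the 51 s allowed at the last move.

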